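# Tip the sample cage over into its cradle

### The job

The black perforated sample cage stands upright in the bay of the aluminium cradle. Push against its upper part with the fingertips so that it tips over and lies on its side on the cradle's two rails, open mouth towards the upright end stop, then push on its foot to slide it along the rails until the mouth is up against the end stop. Only push: do not pinch, lift or carry the cage or press it hard, and leave everything else on the bench where it stands.

Things in the scene. Friction and masses are not known exactly. Their poses are not given: they have to be found in the camera images.
- cage: Loose black perforated metal cylinder, 68 mm in diameter, 102 mm tall, open at the top (mouth), closed at the bottom (foot), 0.15 to 0.3 kg. Origin at the centre of the foot's underside, z from foot to mouth. Starts upright in the cradle's bay, axis up to 4 mm off the bay's centre. A push of about 1 N near its top tips it; past 35 to 40 degrees it topples by itself.
- cage_mouth (a point): Centre of the cage's open mouth, at its rim: 102 mm from the foot along the cage's z. Standing, the rim is 107 mm above the bench; as the cage tips, the rim's near side (where it is pushed) first rises to about 128 mm before it falls away, so leave room for it under whatever stands out above the fingertips.
- cage_foot (a point): Centre of the outside of the cage's closed foot, a flat round end 68 mm across (same point as the cage's origin). With the cage lying on the rails it looks back to the bay, at cradle z 45 mm; after tipping it is usually 20 to 40 mm short of its final place, cradle x 0. A slow push of 1 to 2 N at or below its centre slides it. The lying cage's highest line is at z 79 mm.
- cradle: Fixed aluminium cradle, 224 mm long (its x), 96 mm wide (its y). Origin at the centre of its underside; x points from bay to end stop, the way the cage is tipped and pushed. Base plate 5 mm thick. Two rails of slippery white plastic run from x -18 mm to the stop, each 12 mm wide, centred on y +-30 mm, tops at z 20 mm. A kerb 2 mm high at x -30 mm holds the foot as it tips.
- bay (a point): Centre of the standing bay's floor, at cradle x -67, y 0, z 5 mm. The bay is open above, x -107 to -30 mm (the kerb), with low lips at its rear and sides that rise only to z 11 mm.
- end_stop (a point): Point on the bay-side face of the end stop, where the centre of the cage's mouth comes to rest: cradle x 102, y 0, z 45 mm. The stop is an upright plate 84 mm wide, 8 mm thick, reaching up to z 66 mm.
- tin: Round aluminium tin with lid, 63 mm wide, 36 mm tall; bystander, origin at the centre of its underside.
- beaker: Small glass beaker, 51 mm wide, 70 mm tall; bystander, origin at the centre of its underside.
- weight: Larger brass knob weight, 36 mm wide, 40 mm tall; bystander, origin at the centre of its underside.
- small_weight: Smaller brass knob weight, 28 mm wide, 34 mm tall; bystander, origin at the centre of its underside.
- soil_disc: Brown compacted soil disc, 54 mm wide, 20 mm tall; bystander, origin at the centre of its underside.
- mould: Split steel mould ring, 66 x 74 mm, 45 mm tall; bystander, origin at the centre of its underside.
- plate: Round steel loading plate with a knob, 57 mm wide, 28 mm tall; bystander, origin at the centre of its underside.

How it is judged:
By the outcome, as a careful person would: the job done as asked, in the order asked, and still so for the second after the job is handed in, with the robot touching nothing.
It also fails if it takes over 42 s, if anything falls off the work surface, if the arm or the gripper's body presses on something with over 40 N, if the wrist force passes 120 N, or if a joint passes its speed limit or range.

### The arm

A 7-joint arm with a two-finger parallel gripper is mounted at the origin on a cart in front of the work surface, level with it; the furniture and walls round the work are solid. World frame = base frame: x ahead of the robot, y to its left, z up, the work surface at z = 0. Lengths are in m, angles in rad, forces in N, time in s.
With the tool pointing down it reaches from about 0.425 to 0.925 m from the base axis. Payload 6.8 kg.
Tool frame: the origin (TCP) lies on the front face of the gripper's body, between the roots of the fingers; the fingertips stand 73 mm ahead of it and the grasp point (between the pads) lies 54 mm ahead of it (env.nose_length is the distance from the TCP to the fingertips, in m); z points along the fingers, y is the line along which they close (so a half turn about z gives the same grasp; the last joint's range is limited). The gripper opens to 85 mm and grips with 20 to 120 N. Pads are 22 mm wide; open, the fingers measure 114 mm over their backs; the gripper's body (76 mm by 85 mm) begins 54 mm behind the grasp point. The pads swing forward as they close: fully open they stand 13 mm farther back than shut.
Start: joints at [1.108, 0.477, 0.022, 1.555, -0.011, 1.109, -0.083], TCP at [0.235, -0.633, 0.304] pointing down, gripper open.
Joint ranges: [-2.96, 2.96], [-0.34, 2.1], [-1.41, 1.46], [0.24, 2.44], [-1.37, 4.51], [0.17, 1.92], [-2.96, 2.96]. Speed limits (rad/s): [2.39, 2.39, 3.14, 3.14, 3.14, 3.14, 3.14].

### API

Orientations are given as a unit quaternion [w, x, y, z].
In Python, from cell import env, kin, camera, calibration, job gives the robot as it stands. The module is installed in compiled form; this text tells all that it offers. Calls block until the motion is done:
- env.reach(position, orientation): joint-space move of the TCP to a pose.
- env.movel(position, velocity=0.15, rot=None, stop_force=None): straight line of the TCP; rot=None keeps the orientation; velocity is the mean speed in m/s. With stop_force (N) it stops when the force on the tool has changed by that much, and returns True; else False.
- env.goto_joints(angles): joint-space move.
- env.grip(opening, f_grip=None): finger opening in m; f_grip is the grip in N (None keeps the last); returns when the fingers have stopped.
- env.dwell(seconds).
- kin.inverse_kinematics(position, orientation): joint angles nearest the present ones, or None.
- env.get_state(): the state.
- camera(name): name is "scene" or "side" or "wrist"; returns (picture, depth): 384x512x3 uint8, blue, green, red; 384x512 float32, m along the optical axis (not along the pixel's ray), 0 where there is no reading.
- calibration(name): a dict with "fx", "fy", "cx", "cy" (pixels), "rvec" (rotation vector, rad) and "tvec" (3), from world to camera coordinates, as OpenCV has them. Camera axes: x right, y down, z forward; pixel columns grow to the right and rows downward; lengths in m; the calibration is good to about 2 mm. A picture is of the moment at which its call begins: read the wrist's pose just before it. calibration takes no time and is no camera call; for the wrist camera it gives the pose at the moment of the call.
A pose or a line that the arm cannot do raises env.PlanningError and nothing moves.
- job.job_done(): hands the job in; it is judged then, once.
The state is a dict: "time": time; "qpos": joint angles; "joint_velocities": joint speeds; "joint_torque": joint torques, N m; "tcp_pos": TCP position; "orientation": TCP orientation; "force": force on the tool from outside, world axes, zero at the start; "torque": the same for the moment, N m; "opening": finger opening in m; "gripper_force": force on a finger pad.
Only numpy, scipy, OpenCV 4.12 (cv2) and the standard library are available. Lean on these libraries where they do the work, as an engineer would, in place of code of your own. Each camera call takes 0.05 s, during which the arm holds its last target. There are 200 camera calls.

## Working session

There is one attempt and no reset: what is moved stays moved. The work goes in short steps, each a Python script; the robot and the scene stay as the last script left them, time stands still between calls to the robot, and variables do not carry over. Pictures are saved under pics/ and viewed, at most 10 in all, crops included, and the job is handed in when it is done.

```bash
mkdir -p pics; cat > h.py <<'E'
import numpy as np, cv2
from cell import env, kin, camera, calibration, job
def cloud(name):
    c=calibration(name); im,d=camera(name)
    R=cv2.Rodrigues(np.array(c["rvec"],float))[0]; t=np.array(c["tvec"],float).ravel()
    v,u=np.mgrid[:d.shape[0],:d.shape[1]]
    P=np.stack([(u-c["cx"])/c["fx"]*d,(v-c["cy"])/c["fy"]*d,d],-1)
    W=(P-t)@R; W[d==0]=np.nan
    return im,d,W
E
python3 - <<'E'
from h import *
ims=[]
for n in ("scene","side"):
    im,d,W=cloud(n); np.savez("/tmp/"+n,im=im,d=d,W=W); ims.append(im)
    c=calibration(n);R=cv2.Rodrigues(np.array(c["rvec"]))[0];print(n,-R.T@np.array(c["tvec"]).ravel(),(d>0).mean(), c["fx"])
    cv2.imwrite(f"pics/{n}0.png",im)
print(env.get_state())
E
```

```text
scene [ 0.25536349 -0.53203367  0.70783204] 0.9959309895833334 356.0204172630447
side [ 0.56685248 -0.73541932  0.99168861] 0.9961598714192709 446.69410933057407
{'time': 0.1, 'qpos': array([ 1.1078991 ,  0.47770232,  0.02233566,  1.55633796, -0.01152445,
        1.10928721, -0.08311615]), 'joint_velocities': array([ 5.69281215e-04, -2.00060949e-03, -6.26218818e-04, -3.63128894e-03,
        8.12808539e-06, -1.45235209e-03,  1.88558541e-03]), 'joint_torque': array([ 3.94806586e-03, -5.97757602e+01,  1.61345076e+00, -2.81954402e+01,
        1.28214341e-02,  5.01547634e-03,  6.31037921e-06]), 'tcp_pos': array([ 0.23436144, -0.63257478,  0.30303901]), 'orientation': array([-7.81707178e-04,  9.84305829e-01,  1.76469228e-01, -1.86362096e-04]), 'force': array([-0.57628952, -0.45094557, -0.94596814]), 'torque': array([-0.00642055, -0.02657505, -0.01250615]), 'gripper_force': 0.0, 'opening': 0.08554012782092932}
```

View pics/scene0.png

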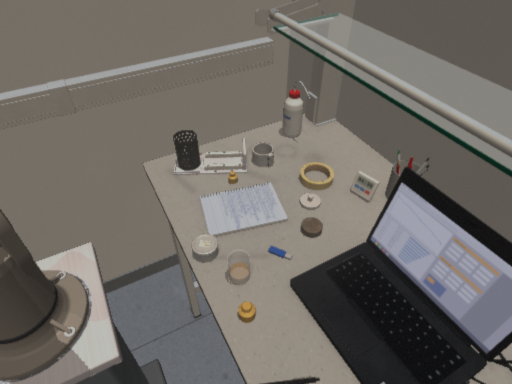

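View pics/side0.png

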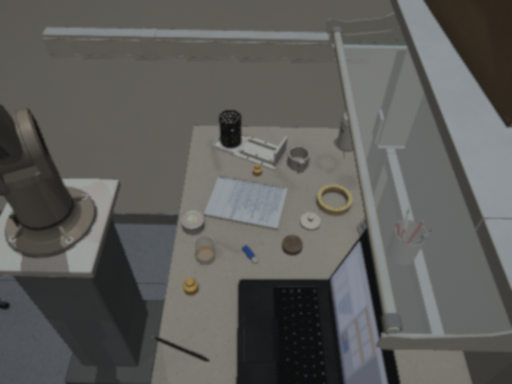

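The scene view shows the cage upright at about (187,150), with the cradle running right to its end stop at about (245,155). The small brass weight (232,177) and the mould (262,155) are close by, and there is a glass shelf on the right.

```bash
python3 - <<'E'
import numpy as np, cv2
np.set_printoptions(precision=4,suppress=True)
for n,box in (("scene",(165,275,120,190)),("side",(205,315,100,185))):
    f=np.load(f"/tmp/{n}.npz"); im,W=f["im"],f["W"]
    for u,v in ([(187,137),(187,160),(245,145),(232,177),(262,152),(240,205),(300,300)] if n=="scene" else [(230,116),(231,140),(280,150),(257,170),(298,158),(245,200)]): print(n,u,v,W[v,u])
    x0,x1,y0,y1=box
    w=W[y0:y1,x0:x1].reshape(-1,3); c=im[y0:y1,x0:x1].reshape(-1,3).astype(int)
    dark=c.max(1)<60; 
    k=dark&(w[:,2]>.05); p=w[k]; print("cage",k.sum(),np.nanmedian(p,0),np.nanpercentile(p,[2,98],axis=0))
    t=w[k&(w[:,2]>.098)]; 
    if len(t)>5: print("rim circle",len(t),cv2.minEnclosingCircle(t[:,:2].astype(np.float32)))
    b=(c.min(1)>120)&(w[:,2]>-.01)&(w[:,2]<.08)
    cv2.imwrite(f"/tmp/{n}_b.png",0*im)
    crop=im[y0:y1,x0:x1]; cv2.imwrite(f"pics/{n}c.png",cv2.resize(crop,None,fx=6,fy=6,interpolation=cv2.INTER_CUBIC))
E
```

```text
scene 187 137 [0.4921 0.3566 0.0814]
scene 187 160 [0.4655 0.2996 0.0423]
scene 245 145 [0.6384 0.2557 0.0651]
scene 232 177 [0.5606 0.1885 0.0207]
scene 262 152 [0.7038 0.2666 0.0073]
scene 240 205 [0.5335 0.0816 0.0138]
scene 300 300 [ 0.5236 -0.2288  0.0073]
cage 451 [0.4746 0.3051 0.0825] [[0.4451 0.2931 0.051 ]
 [0.5079 0.3634 0.1072]]
rim circle 109 ((0.47776755690574646, 0.3278140425682068), 0.036191392689943314)
side 230 116 [ 0.4525  0.6615 -0.1662]
side 231 140 [0.4827 0.2925 0.0441]
side 280 150 [0.6336 0.242  0.0538]
side 257 170 [0.5655 0.1858 0.0233]
side 298 158 [ 0.6936  0.2654 -0.0019]
side 245 200 [0.5329 0.0808 0.0084]
cage 469 [0.4797 0.3094 0.0834] [[0.4479 0.2914 0.0521]
 [0.5102 0.3642 0.1086]]
rim circle 120 ((0.4795166552066803, 0.3274518549442291), 0.03731933608651161)
```

View pics/scenec.png

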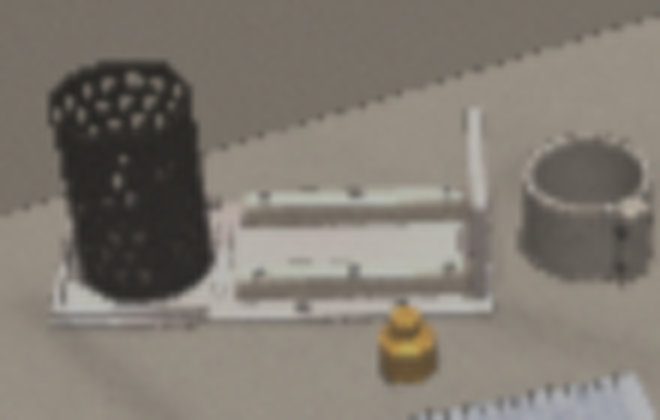

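View pics/sidec.png

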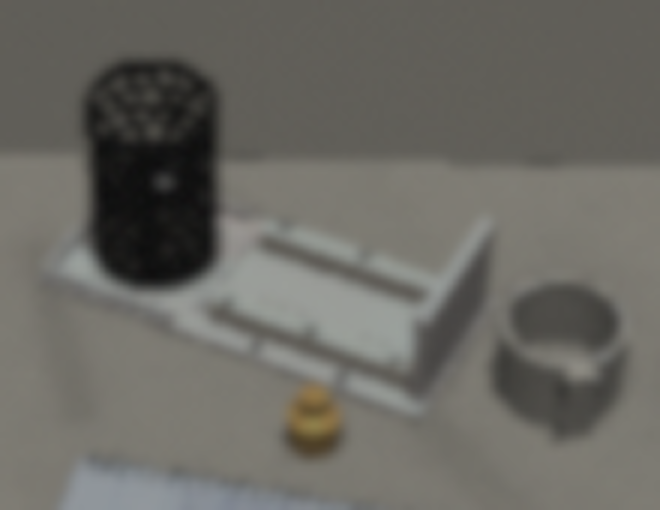

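The crops show the cradle's front base edge, the stop plate's top edge and the rails clearly. In the scene crop the front edge runs (52,322) to (490,312), and the stop top runs (475,108) to (480,205). I'll cast these as rays onto their planes.

```bash
cat >> h.py <<'E'
def cast(name,u,v,z):
    c=calibration(name); R=cv2.Rodrigues(np.array(c["rvec"],float))[0]; t=np.array(c["tvec"],float).ravel()
    o=-R.T@t; r=R.T@np.array([(u-c["cx"])/c["fx"],(v-c["cy"])/c["fy"],1]); return o+r*(z-o[2])/r[2]
def proj(name,P):
    c=calibration(name); K=np.array([[c["fx"],0,c["cx"]],[0,c["fy"],c["cy"]],[0,0,1]])
    return cv2.projectPoints(np.array(P,float),np.array(c["rvec"],float),np.array(c["tvec"],float),K,None)[0][:,0]
E
python3 - <<'E'
from h import *
np.set_printoptions(precision=4,suppress=True)
L={"scene":[("fl0",52,324,0),("fr0",490,312,0),("fl5",52,312,.005),("st far",475,108,.066),("st near",480,205,.066),("railend nearface L",237,275,.02),("railfar L",243,193,.02)],
"side":[("fl0",45,283,0),("fr0",425,415,0),("st far",490,213,.066),("st near",415,325,.066),("railnear L",210,300,.02)]}
for n,l in L.items():
    ox,oy=(165,120) if n=="scene" else (205,100)
    for m,u,v,z in l: print(n,m,cast(n,ox+u/6-.4,oy+v/6-.4,z)[:2])
# bright (alu/white) points by height
A=[];
for n,b in (("scene",(165,275,120,190)),("side",(205,315,100,185))):
    f=np.load(f"/tmp/{n}.npz"); W=f["W"][b[2]:b[3],b[0]:b[1]].reshape(-1,3)
    for lo,hi in((.03,.07),):
        k=(W[:,2]>lo)&(W[:,2]<hi)&(W[:,0]>.59)&(W[:,0]<.66)&(W[:,1]>.2)&(W[:,1]<.34)
        p=W[k][:,:2].astype(np.float32); l=cv2.fitLine(p,cv2.DIST_HUBER,0,.01,.01).ravel(); print(n,"stop",len(p),l,np.percentile(p,[3,97],axis=0).ravel())
    q=W[np.abs(W[:,0]-.43)<.3]; 
for p in (f"/tmp/scene.npz",): pass
E
```

```text
scene fl0 [0.4188 0.3098]
scene fr0 [0.6189 0.2121]
scene fl5 [0.4207 0.3128]
scene st far [0.652  0.2907]
scene st near [0.6173 0.2166]
scene railend nearface L [0.5091 0.2776]
scene railfar L [0.5377 0.3394]
side fl0 [0.4199 0.3068]
side fr0 [0.6219 0.2148]
side st far [0.6533 0.2957]
side st near [0.6141 0.2127]
side railnear L [0.5097 0.2754]
scene stop 92 [0.4639 0.8859 0.6282 0.2363] [0.6131 0.2143 0.6592 0.283 ]
side stop 160 [0.4353 0.9003 0.6355 0.2459] [0.6156 0.2146 0.6584 0.2849]
```

```bash
python3 - <<'E'
from h import *
np.set_printoptions(precision=4,suppress=True)
for n in ("scene","side"):
    W=np.load(f"/tmp/{n}.npz")["W"].reshape(-1,3); r=np.hypot(W[:,0],W[:,1]); a=np.degrees(np.arctan2(W[:,1],W[:,0]))
    for a0 in range(-80,60,10):
        k=(a>=a0)&(a<a0+10)&(W[:,2]>.13)&(r>.25)&(r<1.1)
        if k.sum()>3: print(n,a0,k.sum(),"rmin",np.percentile(r[k],2).round(3),"zmax",W[k,2].max().round(3))
# 2D rigid fit of cradle
M=np.array([[-.112,-.048],[.112,-.048],[-.112,-.048],[.112,-.048],[.106,.042],[.106,-.042],[.106,.042],[.106,-.042],[-.018,-.036],[-.018,-.036]])
D=np.array([[.4188,.3098],[.6189,.2121],[.4199,.3068],[.6219,.2148],[.652,.2907],[.6173,.2166],[.6533,.2957],[.6141,.2127],[.5091,.2776],[.5097,.2754]])
m,d=M.mean(0),D.mean(0); A=M-m;B=D-d
th=np.arctan2((A[:,0]*B[:,1]-A[:,1]*B[:,0]).sum(),(A*B).sum()); R=np.array([[np.cos(th),-np.sin(th)],[np.sin(th),np.cos(th)]])
print(np.degrees(th),d-R@m,(D-(M@R.T+d-R@m))*1e3)
o=d-R@m
for sgn in (0,np.pi):
    y=th+sgn; q=[0,np.cos(y/2),np.sin(y/2),0]
    for x in (-.15,.02): 
        p=np.r_[o+R@[x,0],.3]; print(sgn,x,p,kin.inverse_kinematics(p,q), kin.inverse_kinematics(np.r_[p[:2],.105],q))
print(env.nose_length)
c=calibration("wrist");Rc=cv2.Rodrigues(np.array(c["rvec"]))[0];print("wristcam",-Rc.T@np.array(c["tvec"]).ravel(),Rc[2],Rc[0],c["fx"])
E
```

```text
scene -40 155 rmin 0.898 zmax 0.16
scene -30 6505 rmin 0.803 zmax 0.416
scene -20 7901 rmin 0.767 zmax 0.416
scene -10 9577 rmin 0.752 zmax 0.495
scene 0 6302 rmin 0.751 zmax 0.471
scene 10 4618 rmin 0.769 zmax 0.427
scene 20 1375 rmin 0.801 zmax 0.419
scene 30 2062 rmin 0.961 zmax 0.349
scene 40 4938 rmin 0.812 zmax 0.382
scene 50 4942 rmin 0.716 zmax 0.406
side -40 7329 rmin 0.87 zmax 0.711
side -30 24525 rmin 0.813 zmax 0.8
side -20 12580 rmin 0.77 zmax 0.778
side -10 4729 rmin 0.754 zmax 0.699
side 0 3450 rmin 0.753 zmax 0.418
side 10 2975 rmin 0.772 zmax 0.419
side 20 1484 rmin 0.805 zmax 0.421
side 30 1166 rmin 0.955 zmax 0.32
side 40 4020 rmin 0.808 zmax 0.318
side 50 2920 rmin 0.713 zmax 0.316
-26.01129875867801 [0.5402 0.302 ] [[ 0.2977  1.859 ]
 [-0.9127  2.3938]
 [ 1.3977 -1.141 ]
 [ 2.0873  5.0938]
 [-1.8899 -2.5211]
 [ 0.2482 -1.1297]
 [-0.5899  2.4789]
 [-2.9518 -5.0297]
 [ 0.8567  0.098 ]
 [ 1.4567 -2.102 ]]
0 -0.15 [0.4054 0.3677 0.3   ] [-1.3697  0.3093  0.6423  1.9    -0.2181  1.0021 -2.6565] [-0.9085  0.5435  0.0735  2.0101 -0.0683  0.5903 -2.8136]
0 0.02 [0.5582 0.2932 0.3   ] [-1.0463  0.4666  0.642   1.7046 -0.3113  1.0745 -2.3303] [-0.2758  0.6791 -0.4224  1.78    0.3814  0.7641 -2.9189]
3.141592653589793 -0.15 [0.4054 0.3677 0.3   ] [-0.0856  0.4349 -0.9781  1.8189  0.4023  1.103  -0.0903] [-0.0041  0.9155 -1.1945  1.951   1.0152  1.051  -0.5576]
3.141592653589793 0.02 [0.5582 0.2932 0.3   ] [ 0.1657  0.6598 -1.123   1.6194  0.6186  1.2625  0.0452] [ 0.0204  0.8219 -0.8718  1.759   0.7679  0.9393 -0.0617]
0.0726
wristcam [ 0.3127 -0.6022  0.373 ] [-0.3084 -0.1132 -0.9445] [ 0.3474 -0.9377 -0.001 ] 305.0183907221744
```

```bash
cat >> h.py <<'E'
TH=np.radians(-26.0); O=np.array([.5400,.3015]); RC=np.array([[np.cos(TH),-np.sin(TH)],[np.sin(TH),np.cos(TH)]])
Q=[0,np.cos((TH+np.pi)/2),np.sin((TH+np.pi)/2),0]
def W2(x,y,z): return np.r_[O+RC@[x,y],z]
def C2(p): return np.c_[(np.atleast_2d(p)[:,:2]-O)@RC,np.atleast_2d(p)[:,2]]
E
python3 - <<'E'
from h import *
np.set_printoptions(precision=4,suppress=True)
t=lambda:env.get_state()["time"]
env.grip(.03); print(t())
env.goto_joints([1.1,.27,.02,1.93,0,.94,-.08]); print(t())
env.goto_joints([-.85,.27,.02,1.93,0,.94,.38]); print(t())
env.reach(W2(-.17,0,.29),Q); s=env.get_state(); print(t(),s["qpos"],s["tcp_pos"],s["opening"])
im,d,W=cloud("wrist"); cv2.imwrite("pics/w1.png",im); np.savez("/tmp/w1",im=im,d=d,W=W)
P=[W2(*p) for p in [(-.112,-.048,.005),(-.112,.048,.005),(.112,-.048,.005),(-.018,-.036,.02),(-.018,.036,.02),(.102,.042,.066),(.102,-.042,.066)]]
print(proj("wrist",P)); np.save("/tmp/cal.npy",[0])
import pickle; pickle.dump(calibration("wrist"),open("/tmp/cw1.pkl","wb"))
E
```

```text
0.675
1.3167
4.4
4.6667 [-0.9045  0.2698  0.02    1.895  -0.0069  0.9753  0.2375] [0.387  0.3771 0.2906] 0.03032318894693765
[[214.8851 203.2127]
 [291.4227 203.2778]
 [220.9858 342.2099]
 [225.6048 274.1643]
 [280.6065 274.216 ]
 [285.4323 374.2339]
 [220.6082 374.1649]]
```

View pics/w1.png

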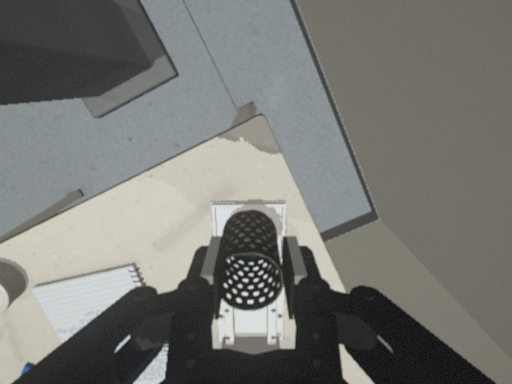

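The wrist view shows the cradle's rear edge at row ~202, columns ~212 to 286, and the cage's mouth ring centred at about (252,280) between the fingers. Next I'll refine the numbers for these.

```bash
python3 - <<'E'
from h import *
np.set_printoptions(precision=4,suppress=True)
im=np.load("/tmp/w1.npz")["im"]; g=im.min(2).astype(int)
for r in (203,206,210,215,220,225,230,318,325,330,335,340): print(r,g[r,206:300:1].tolist() if r in(206,325) else np.flatnonzero(g[r,206:300]>190)[[0,-1]]+206 if (g[r,206:300]>190).any() else None)
print("col250",g[195:212,225].tolist())
for u,v,z in((212,203,.0),(286,203,0),(212,203,.011),(286,203,.011)): print(z,C2(cast("wrist",u,v,z))[0])
dark=((im.max(2)<70)).astype(np.uint8); dark[:, :222]=0; dark[:,282:]=0; dark[:200]=0;dark[312:]=0
for r in range(206,312,8): k=np.flatnonzero(dark[r]); print(r,k[[0,-1]] if len(k) else None,end=" ")
for u,v in((252,280),): print(C2(cast("wrist",u,v,.107)), C2(cast("wrist",u-29,v,.107)), C2(cast("wrist",u+29,v,.107)),C2(cast("wrist",u,252,.107)), C2(cast("wrist",u,308,.107)))
print(C2([[.4785,.3276,0]]))
E
```

```text
203 [211 286]
206 [171, 172, 171, 172, 181, 200, 215, 217, 216, 214, 216, 217, 215, 215, 215, 218, 216, 216, 215, 217, 216, 216, 216, 216, 215, 216, 216, 216, 218, 217, 217, 215, 214, 215, 209, 199, 187, 170, 160, 160, 159, 160, 160, 161, 160, 159, 158, 161, 158, 158, 160, 158, 159, 159, 159, 161, 165, 160, 161, 167, 174, 196, 207, 209, 208, 209, 210, 212, 214, 217, 219, 218, 217, 217, 216, 213, 208, 214, 213, 208, 199, 188, 185, 186, 186, 187, 184, 184, 185, 186, 185, 188, 186, 187]
210 [211 286]
215 [212 285]
220 [212 295]
225 [208 299]
230 [206 299]
318 [222 283]
325 [40, 42, 43, 45, 53, 100, 158, 182, 184, 184, 181, 189, 206, 215, 217, 217, 216, 216, 215, 212, 216, 217, 217, 216, 215, 216, 201, 155, 167, 205, 216, 215, 216, 216, 216, 216, 217, 216, 217, 217, 216, 216, 217, 217, 217, 217, 218, 219, 216, 216, 216, 216, 217, 218, 215, 216, 217, 217, 218, 215, 202, 183, 206, 218, 217, 218, 217, 217, 216, 205, 195, 209, 218, 217, 217, 216, 207, 183, 184, 187, 186, 187, 186, 187, 186, 187, 188, 188, 183, 146, 80, 42, 38, 38]
330 [218 286]
335 [219 282]
340 [219 274]
col250 [172, 174, 173, 174, 173, 154, 140, 158, 153, 162, 200, 217, 214, 214, 218, 219, 217]
0.0 [-0.1103 -0.0523  0.    ]
0 [-0.1103  0.0418  0.    ]
0.011 [-0.1147 -0.0507  0.011 ]
0.011 [-0.1148  0.0405  0.011 ]
206 None 214 [236 263] 222 [227 271] 230 [224 274] 238 [222 275] 246 [222 276] 254 [222 277] 262 [222 279] 270 [222 281] 278 [222 280] 286 [222 281] 294 [222 276] 302 [228 270] 310 None [[-0.0722 -0.001   0.107 ]] [[-0.0721 -0.0295  0.107 ]] [[-0.0722  0.0275  0.107 ]] [[-0.1035 -0.001   0.107 ]] [[-0.0385 -0.001   0.107 ]]
[[-0.0667 -0.0035  0.    ]]
```

```bash
python3 - <<'E'
import cv2
im=cv2.imread("pics/w1.png")[190:350,190:310]; cv2.imwrite("pics/w1c.png",cv2.resize(im,None,fx=3.7,fy=3.7,interpolation=cv2.INTER_CUBIC))
E
```

```text
(no output)
```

View pics/w1c.png

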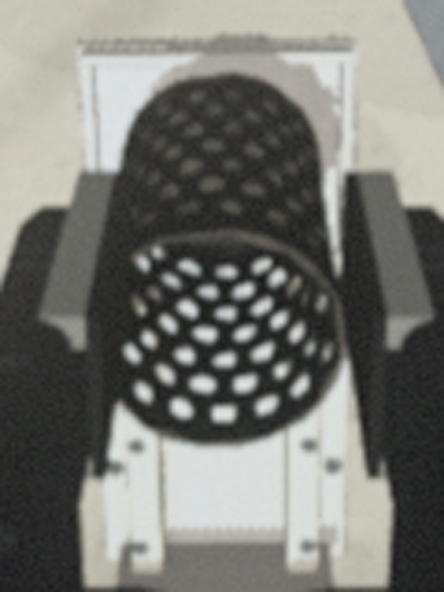

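```bash
python3 - <<'E'
from h import *
np.set_printoptions(precision=4,suppress=True)
k=lambda u,v,z: C2(cast("wrist",u/3.7+190-.36,v/3.7+190-.36,z))[0]
for n,u,v,z in(("rearL",79,40,.005),("rearR",357,40,.005),("railscrL",137,447,.02),("railscrR",309,446,.02),("basescrL",115,467,.005),("basescrR",333,466,.005),("rscrL2",139,547,.02),("rscrR2",308,547,.02),("fingerL in",105,470,.217),("fingerR in",385,470,.217),("rimnear",235,232,.107),("rimfar",225,441,.107),("footrear",232,75,.005),("footL",123,150,.04),("footR",322,150,.04),("stoptop",223,545,.066)): print(n,k(u,v,z))
E
```

```text
rearL [-0.1157 -0.0527  0.005 ]
rearR [-0.1158  0.0412  0.005 ]
railscrL [ 0.0405 -0.0362  0.02  ]
railscrR [0.0399 0.0275 0.02  ]
basescrL [ 0.0631 -0.0467  0.005 ]
basescrR [0.0626 0.0383 0.005 ]
rscrL2 [ 0.0878 -0.0368  0.02  ]
rscrR2 [0.0877 0.0282 0.02  ]
fingerL in [-0.1268 -0.0202  0.217 ]
fingerR in [-0.1268  0.0238  0.217 ]
rimnear [-0.1032  0.0001  0.107 ]
rimfar [-0.0374 -0.0026  0.107 ]
footrear [-0.1029 -0.001   0.005 ]
footL [-0.0923 -0.0353  0.04  ]
footR [-0.0923  0.0275  0.04  ]
stoptop [ 0.0404 -0.0038  0.066 ]
```

```bash
cat >> h.py <<'E'
TH=np.radians(-25.7); O=np.array([.5365,.2988]); RC=np.array([[np.cos(TH),-np.sin(TH)],[np.sin(TH),np.cos(TH)]])
Q=[0,np.cos((TH+np.pi)/2),np.sin((TH+np.pi)/2),0]
E
python3 - <<'E'
from h import *
np.set_printoptions(precision=4,suppress=True)
def rep(m):
    s=env.get_state(); print(m,round(s["time"],2),C2(s["tcp_pos"])[0],(s["force"]),flush=True)
env.reach(W2(-.17,0,.20),Q); env.movel(W2(-.15,0,.165),.1); rep("low")
for x in (-.12,-.10,-.08):
    r=env.movel(W2(x,0,.165),.04,stop_force=8); rep((x,r))
    if r: break
im,_=camera("side"); cv2.imwrite("pics/s2.png",cv2.resize(im[90:200,190:330],None,fx=5,fy=5))
E
```

```text
low 5.72 [-0.1498  0.0002  0.1652] [-0.4335  0.4434  0.531 ]
(-0.12, False) 6.62 [-0.1203  0.      0.1649] [-0.3691 -0.9108 -0.6958]
(-0.1, False) 7.27 [-0.0999 -0.0001  0.1649] [-0.4536  0.3315 -0.127 ]
(-0.08, False) 7.92 [-0.0799 -0.0002  0.1649] [ 0.093   0.4202 -0.532 ]
```

View pics/s2.png

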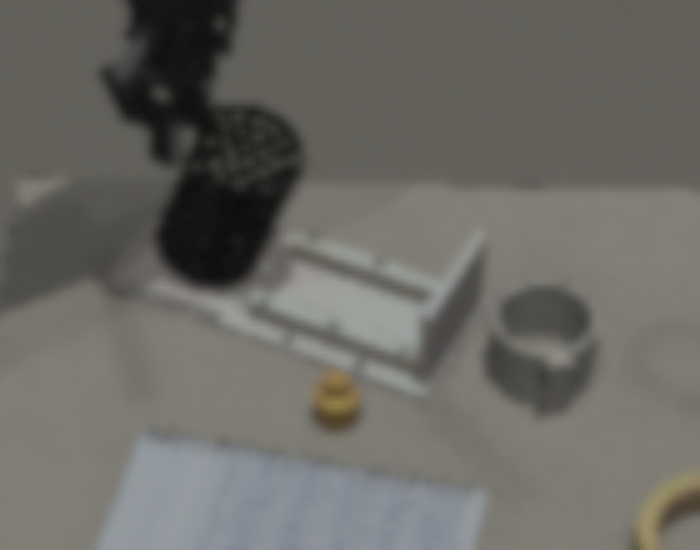

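The cage is tilted about 20° towards the stop, along the cradle axis, so I'll carry on pushing.

```bash
python3 - <<'E'
from h import *
np.set_printoptions(precision=4,suppress=True)
def rep(m):
    s=env.get_state(); print(m,round(s["time"],2),C2(s["tcp_pos"])[0],(s["force"]),flush=True)
for x in (-.06,-.045,-.03):
    r=env.movel(W2(x,0,.165),.04,stop_force=8); rep((x,r))
    if r: break
env.movel(W2(-.12,0,.17),.12); env.dwell(.3); rep("back")
im,_,W=cloud("side"); a=cv2.resize(im[90:200,190:330],None,fx=5,fy=5)
np.savez("/tmp/s3",im=im,W=W); cv2.imwrite("pics/s3.png",a)
E
```

```text
(-0.06, False) 8.62 [-0.0599 -0.0001  0.1649] [-0.4591 -0.1065 -0.4748]
(-0.045, False) 9.14 [-0.0448 -0.0001  0.1649] [-0.6522  0.274   0.0128]
(-0.03, False) 9.67 [-0.0298 -0.0001  0.1649] [ 0.8961 -1.2934  0.1495]
back 10.87 [-0.1194 -0.0001  0.1699] [ 0.1431  0.1354 -0.9625]
```

View pics/s3.png

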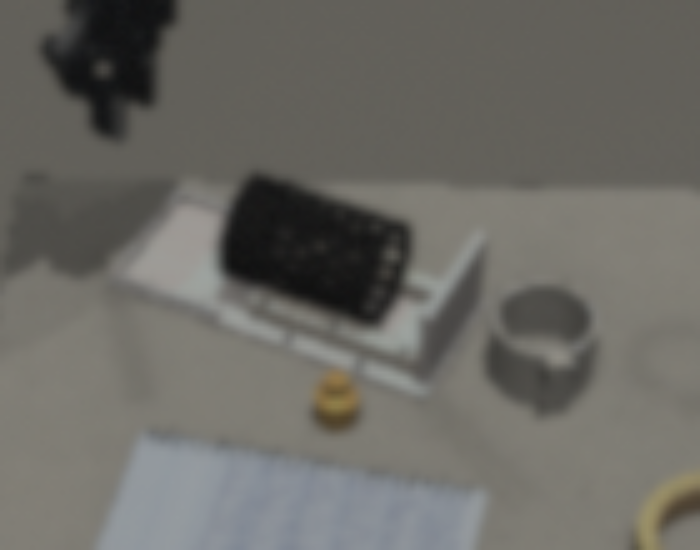

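The cage lies on the rails with its mouth facing the stop, about 30 mm short. Next I'll push on the foot until there is contact with the stop.

```bash
python3 - <<'E'
from h import *
np.set_printoptions(precision=4,suppress=True)
def rep(m):
    s=env.get_state(); f=s["force"]; print(m,round(s["time"],2),C2(s["tcp_pos"])[0],f,"along",(f[:2]@RC)[0].round(2),flush=True)
env.movel(W2(-.095,0,.112),.1); rep("low")
x=-.06
r=env.movel(W2(-.05,0,.112),.06,stop_force=4); rep(("a",r))
r=env.movel(W2(-.02,0,.112),.03,stop_force=4); rep(("b",r))
if not r: r=env.movel(W2(.003,0,.112),.015,stop_force=3.5); rep(("c",r))
im,_,W=cloud("side"); np.savez("/tmp/s4",im=im,W=W); cv2.imwrite("pics/s4.png",cv2.resize(im[90:200,190:330],None,fx=5,fy=5))
E
```

```text
low 11.7 [-0.0951  0.0002  0.1121] [-0.2491  0.9365  0.179 ] along -0.63
('a', False) 12.6 [-0.0504  0.      0.1119] [0.6236 0.0949 0.0912] along 0.52
('b', False) 13.75 [-0.0199 -0.0003  0.1119] [-0.7216  0.2198 -0.2744] along -0.75
('c', True) 14.55 [-0.0108 -0.0002  0.1115] [0.8326 0.5853 0.1966] along 0.5
```

View pics/s4.png

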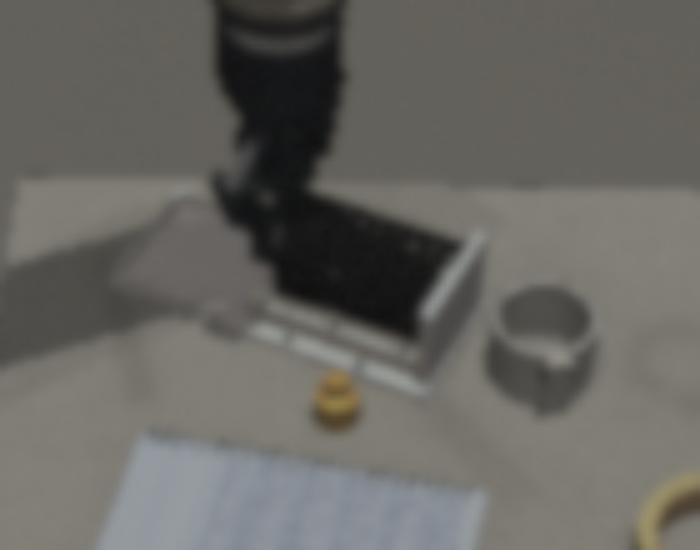

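The mouth looks to be at the stop. I'll confirm with one more gentle push, then back off and check the scene view.

```bash
python3 - <<'E'
from h import *
np.set_printoptions(precision=4,suppress=True)
def rep(m):
    s=env.get_state(); f=s["force"]; print(m,round(s["time"],2),C2(s["tcp_pos"])[0],"along",(f[:2]@RC)[0].round(2),flush=True)
x0=C2(env.get_state()["tcp_pos"])[0,0]
r=env.movel(W2(x0+.008,0,.112),.01,stop_force=5); rep(r)
env.movel(W2(x0-.05,0,.112),.08); env.movel(W2(-.13,0,.2),.15); env.dwell(.3); rep("clear")
a,_=camera("scene"); b,_=camera("side")
A=cv2.resize(a[115:200,160:290],None,fx=4,fy=4,interpolation=cv2.INTER_CUBIC)
B=cv2.resize(b[100:160,220:320],(520,312),interpolation=cv2.INTER_CUBIC)
cv2.imwrite("pics/f.png",np.vstack([A[:280],B]))
E
```

```text
True 15.02 [-0.0106 -0.0008  0.1106] along 0.41
clear 16.99 [-0.1297 -0.0003  0.1994] along 0.03
```

View pics/f.png

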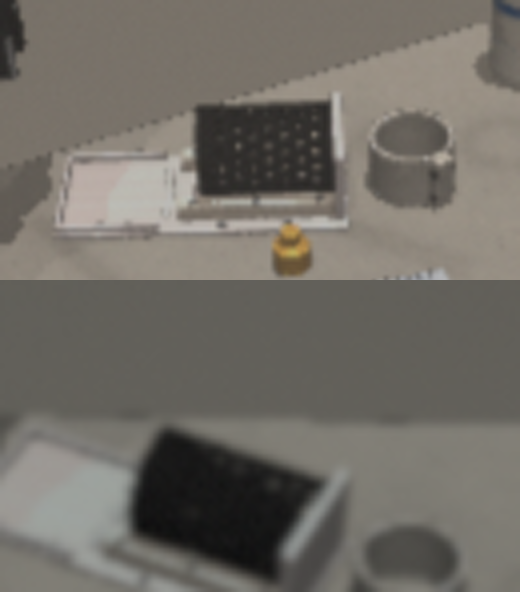

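The cage lies on both rails with its mouth flush against the stop at about (335,150). The neighbouring items have not moved and the robot is clear.

```bash
python3 -c "
from h import *
print(job.job_done())"
```

```text
the job is handed in; nothing more can be done
None
```

The cage was tipped onto the rails and slid until its mouth met the end stop, the bystanders next to the cradle look unmoved, and the job was handed in at about 17 s of robot time.

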